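# Unclip the ball dish and turn its spout to the cup

### The job

Grip the blue ball dish by its black handle, pull it straight up out of its spring-clip dock, and only then turn it a quarter turn above the dock so that its orange spout points to the side where the small coffee cup stands, ready to tip the steel ball out. Keep the dish level all the time so that the ball stays in its middle, do not touch the ball, and leave the cup, tape roll, mouse and everything else on the desk where they stand. Finish while still holding the dish in the gripper: level, still, centred over the dock and about a hand's breadth (8 to 10 cm) above where it sat.

Things in the scene. Friction and masses are not known exactly. Their poses are not given: they have to be found in the camera images.
- dock: Dock fixed to the desk: black base plate 110 x 130 x 10 mm with aluminium cheeks and plunger housings up to 36 mm high. Origin at the centre of its underside, z up; at the start the dish sits in it with the same x and y axes. Two sprung plungers at +y and -y hold the dish's foot: it takes a pull of about 11 N (dish's weight included) to draw the dish straight up, and the catches are free after about 11 mm of lift; the foot is 22 mm deep in the guides.
- dish: Loose blue round dish, 132 mm across, with the ball in it; dish and ball weigh about 0.25 kg together, balanced under the handle. Origin at the centre of the bowl's underside, 40 mm above the dock's origin at the start; rim 26 mm above the origin, foot block 24 x 30 mm reaching 30 mm below it. z up; -x points along the orange spout. A handle of steel bars, in the dish's y-z plane, rises from the rim at +y and -y to a black grip block over the middle.
- dish_grip (a point): Centre of the black grip block on the dish's handle, 95 mm above the dish's origin: 14 mm thick along the dish's x, 50 mm long along its y, 26 mm tall, to be pinched from above across the 14 mm. Axes as the dish's. The top of the ball is 52 mm below the block's underside.
- dish_floor (a point): Lowest point of the dish's floor, on its axis, 5 mm above the dish's origin. The floor rises from here at 5 degrees, then at 12 degrees beyond 34 mm radius, so the ball comes to rest here while the dish is level.
- spout_tip (a point): Tip of the orange spout, 87 mm from the dish's axis along -x, 22 mm above the dish's origin.
- ball_center (a point): Centre of the loose polished steel ball, 25 mm diameter, resting in the middle of the dish.
- cup_mouth (a point): Centre of the mouth of the cup, 55 mm above the desk.
- cup: Small cream coffee cup with a handle, 59 x 83 x 55 mm, loose, standing about 200 mm from the dock along either the dock's +y or its -y axis. Origin at its underside.
- tape: Roll of brown tape, 92 mm across, 48 mm high, loose, on the side of the dock opposite the cup. Origin at its underside. Leave alone.
- mouse: Black computer mouse, 107 x 58 x 45 mm, left. Leave alone.
Things that resemble listed ones, but are neither listed nor needed, are in the scene too. Leave any turquoise look-alike of the dock alone.

How it is judged (in metres and radians):
On the way:
1. the dish is drawn straight up out of the dock, not yet turned, ball in the middle (z of dish in the frame of dock above 0.065 m and angle between the x axis of dish and the x axis of dock, either way round below 0.35 rad and contact force between dish and dock below 0.1 N and horizontal distance between ball_center and dish_floor below 0.02 m), for 0.1 s.
At the end, for the whole second after the job is handed in: Held by the fingers at rest, off the dock: dish 90-190 mm above the dock's origin (raised 50-150 mm), within 40 mm of its axis, level within 0.10 rad, a quarter turn (within 0.2 rad) from the start, spout tip within 185 mm of the cup's mouth, ball within 12 mm of the dish's middle (angle between dish's own z axis and vertical below 0.1 rad and horizontal distance between ball_center and dish_floor below 0.012 m and z of dish in the frame of dock between 0.09 and 0.19 m and horizontal distance between dish and dock below 0.04 m and angle between the x axis of dish and the y axis of dock, either way round below 0.2 rad and horizontal distance between spout_tip and cup_mouth below 0.185 m and contact force between the fingers and dish above 2 N and contact force between dish and dock below 0.1 N and linear speed of dish below 0.03 m/s and angular speed of dish below 0.15 rad/s); the arm keeps its last pose, push and grip.
It fails at once if the ball strays more than 25 mm from the dish's middle (horizontal distance between ball_center and dish_floor above 0.025 m).
It fails at once if the dish is tilted more than 0.2 rad (angle between dish's own z axis and vertical above 0.2 rad).
It fails at once if the robot touches the ball (contact force between any of the arm, the fingers and ball above 0.3 N).
It fails at once if the cup (20 mm), tape roll or mouse (30 mm) is displaced (distance of cup from where it was at the start of the episode above 0.02 m or distance of any of tape, mouse from where it was at the start of the episode above 0.03 m).
It also fails if it takes over 38 s, if anything falls off the work surface, if the arm or the gripper's body presses on something with over 40 N, if the wrist force passes 120 N, or if a joint passes its speed limit or range.

### The arm

A 6-joint arm with a two-finger parallel gripper is mounted at the origin on a cart in front of the work surface, level with it; the furniture and walls round the work are solid. World frame = base frame: x ahead of the robot, y to its left, z up, the work surface at z = 0. Lengths are in m, angles in degrees, forces in N, time in s.
With the tool pointing down it reaches from about 0.4 to 0.825 m from the base axis. Payload 7 kg.
Tool frame: the origin (TCP) lies between the finger pads; the fingertips stand 22 mm ahead of it and the grasp point (between the pads) lies 3 mm ahead of it; z points along the fingers, y is the line along which they close (so a half turn about z gives the same grasp; the last joint's range is limited). The gripper opens to 88 mm and grips with 3 to 60 N. Pads are 19 mm wide; open, the fingers measure 130 mm over their backs; the gripper's body (78 mm by 193 mm) begins 47 mm behind the grasp point.
Start: joints at [-60.671, 20.546, 0.682, 0, -70.136, -16.507], TCP at [0.15, -0.658, 0.249] pointing down, gripper open.
Joint ranges: [-176.03, 176.03], [-82.01, 121.73], [-58.28, 71.71], [-173.87, 95.51], [-174.79, -0.11], [-173.66, 173.66]. Speed limits (degrees/s): [136.94, 136.94, 172.46, 180, 180, 180].

### API

Orientations are given as [roll, pitch, yaw] about the fixed x, y, z axes, in that order (R = Rz(yaw) Ry(pitch) Rx(roll)).
In Python, from plant import ctrl gives the robot as it stands.
- The arm moves only by the tool apply_moves, never from a script. Its argument "targets" is a list of rows, each an object with "travel": the shift along the tool's x, y, z in mm, a list of three; "roll": the turn about the tool's z in degrees; "jaw": the finger opening in mm, from 0 to 87.6. In form: [{"travel": [tx, ty, tz], "roll": roll, "jaw": jaw}, ...]. A call has 1 to 10 rows; each row shifts and turns the commanded pose from where the row before left it, along the tool's axes as they then stand; what a row does not reach is not made up. A row lasts 1/10 s, in which the tool goes at most 50 mm and 8.59 degrees, less where a joint would pass 70% of its speed; a pose out of reach is approached as far as the arm can. A call with a gripper value outside its range is refused whole. The fingers move at their own pace and stop on an object; the grip force is fixed at half the most. Time passes only in rows, so rows that do not move let the fingers close. It gives the time, the measured TCP pose, the force, the opening and the grip force at its end, in the units of the state.
- ctrl.get_obs(): the state, without advancing time (a new reading comes with each control period).
- ctrl.snapshot(name): name is "scene" or "top"; returns the picture (400x640x3 uint8, red, green, blue); there is no depth.
- ctrl.calibration(name): a dict with "K" (3x3 intrinsics, pixels), "extrinsics" (4x4, takes a point from camera to world coordinates). Camera axes: x right, y down, z forward; pixel columns grow to the right and rows downward; lengths in m; the calibration is good to about 2 mm. A picture is of the moment at which its call begins. calibration takes no time and is no camera call.
- ctrl.close_job(): hands the job in; it is judged then, once.
The state is a dict: "clock": time; "joint_pos": joint angles; "qvel": joint speeds; "tau": joint torques, N m; "tool_pos": TCP position; "orientation": TCP orientation; "force": force on the tool from outside, world axes, zero at the start; "moment": the same for the moment, N m; "opening": finger opening in m; "gripper_force": force on a finger pad.
Only numpy, scipy, OpenCV 4.12 (cv2) and the standard library are available. Lean on these libraries where they do the work, as an engineer would, in place of code of your own. Each camera call takes 0.05 s, during which the arm holds its last target. There are 200 camera calls.

## Working session

There is one attempt and no reset: what is moved stays moved. The work goes in short steps, Python scripts to look and compute and a tool call to move; the robot and the scene stay as the last step left them, time stands still between calls to the robot, and variables do not carry over. Pictures are saved under pics/ and viewed, at most 10 in all, crops included, and the job is handed in when it is done.

Besides the shell and the picture viewer there is one more tool, called after "Request:" by a JSON object that holds its "op" and its "data", one argument or row to a line. apply_moves: Moves the arm, as the interface text tells. Its arguments: {"type":"object","properties":{"targets":{"type":"array","items":{"type":"object","properties":{"travel":{"type":"array","items":{"type":"number"}},"roll":{"type":"number"},"jaw":{"type":"number"}}}}},"required":["targets"]}

```bash
mkdir -p pics; python3 - <<'E'
from plant import ctrl
import cv2
for n in("scene","top"):
    cv2.imwrite(f"pics/{n}0.png",ctrl.snapshot(n)[:,:,::-1]); c=ctrl.calibration(n); print(n,c["K"],c["extrinsics"])
print(ctrl.get_obs())
E
```

```text
scene [[491.86073125   0.         327.22744272]
 [  0.         491.86073125 197.84928393]
 [  0.           0.           1.        ]] [[-0.93947345 -0.25897163  0.22432861  0.21077445]
 [-0.3420304   0.67042842 -0.65843826  0.95608613]
 [ 0.02012056 -0.69531247 -0.71842587  1.11762399]
 [ 0.          0.          0.          1.        ]]
top [[480.05033977   0.         316.60699075]
 [  0.         480.05033977 198.4838945 ]
 [  0.           0.           1.        ]] [[-0.00894574 -0.99579696  0.09115035  0.39056677]
 [-0.99993208  0.0082273  -0.00825463  0.03757288]
 [ 0.00747002 -0.091218   -0.99580293  1.40524286]
 [ 0.          0.          0.          1.        ]]
{'clock': 0.1, 'joint_pos': array([-6.06717326e+01,  2.05872769e+01,  6.39326027e-01, -1.93736742e-02,
       -7.01335766e+01, -1.65039813e+01]), 'qvel': array([ 0.00108791, -0.14170068,  0.18404564,  0.01425872, -0.00591489,
        0.12425871]), 'tau': array([-1.84033350e-03, -5.84162736e+01,  2.93753439e+01,  7.01577276e+00,
        1.02676018e-02, -7.02703687e-05]), 'tool_pos': array([ 0.14969273, -0.65778834,  0.2477141 ]), 'orientation': array([ 1.79916657e+02, -5.69978266e-03, -1.67182306e+02]), 'force': array([ 0.6265596 ,  0.71742186, -0.00149916]), 'moment': array([ 0.02333793,  0.00577621, -0.07178232]), 'gripper_force': 0.00021190599824194578, 'opening': 0.08809734392889128}
```

View pics/scene0.png

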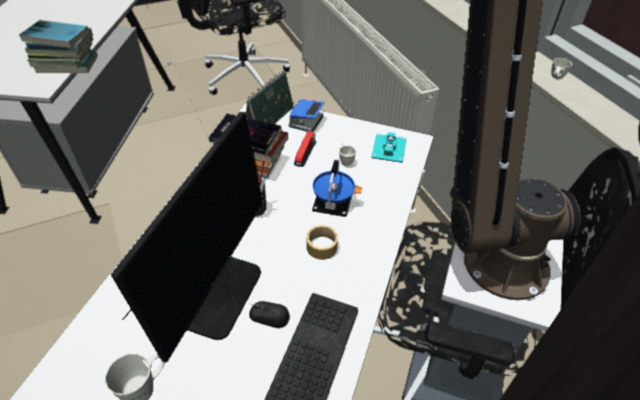

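View pics/top0.png

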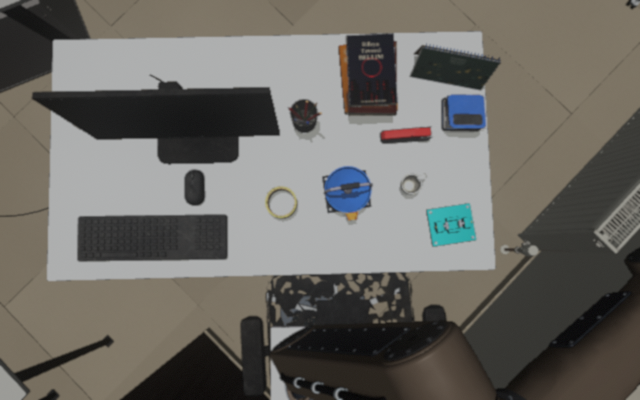

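The scene view shows the dish at (335,187), the small cup at (347,155) and the tape at (322,241). In the top view the dish is at (348,188), its spout tip at (352,217), the cup at (410,185) and the tape at (281,202). Next I measure on enlarged crops.

```bash
cat > h.py <<'E'
import numpy as np,cv2
from plant import ctrl
def ray(n,p,z):
    c=ctrl.calibration(n);E=c["extrinsics"];d=E[:3,:3]@np.linalg.inv(c["K"])@[p[0],p[1],1]
    return E[:3,3]+d*(z-E[2,3])/d[2]
def proj(n,P):
    c=ctrl.calibration(n);E=c["extrinsics"];q=c["K"]@(E[:3,:3].T@(np.array(P)-E[:3,3]));return q[:2]/q[2]
E
python3 - <<'E'
from h import *
for n,(x,y,w,h) in {"top":(300,150,140,80),"scene":(290,130,120,90)}.items():
    im=cv2.imread(f"pics/{n}0.png");hs=cv2.cvtColor(im,cv2.COLOR_BGR2HSV)
    m=np.zeros(im.shape[:2],np.uint8);m[y:y+h,x:x+w]=255
    b=cv2.inRange(hs,(105,120,60),(125,255,255))&m;o=cv2.inRange(hs,(5,150,120),(22,255,255))&m
    hull=cv2.convexHull(np.vstack([c for c in cv2.findContours(b,0,1)[0] if cv2.contourArea(c)>15]))
    e=cv2.fitEllipse(hull);print(n,"ell",e,ray(n,e[0],.066))
    pts=np.argwhere(o)[:,::-1];print("orange",len(pts),pts.mean(0),ray(n,pts.mean(0),.06),pts.min(0),pts.max(0))
    cv2.imwrite(f"pics/{n}c.png",cv2.resize(im[y:y+h,x:x+w],None,fx=5,fy=5,interpolation=cv2.INTER_CUBIC))
E
```

```text
top ell ((347.4629821777344, 189.375), (45.37286376953125, 46.305870056152344), 77.81133270263672) [ 0.53811985 -0.06039503  0.066     ]
orange 43 [351.74418605 215.62790698] [ 0.46457461 -0.07175694  0.06      ] [347 213] [356 218]
scene ell ((333.33123779296875, 186.4007110595703), (31.283559799194336, 41.668514251708984), 92.26795959472656) [ 0.53839641 -0.06002731  0.066     ]
orange 33 [357.45454545 189.60606061] [ 0.46701027 -0.07928775  0.06      ] [354 186] [360 192]
```

View pics/topc.png

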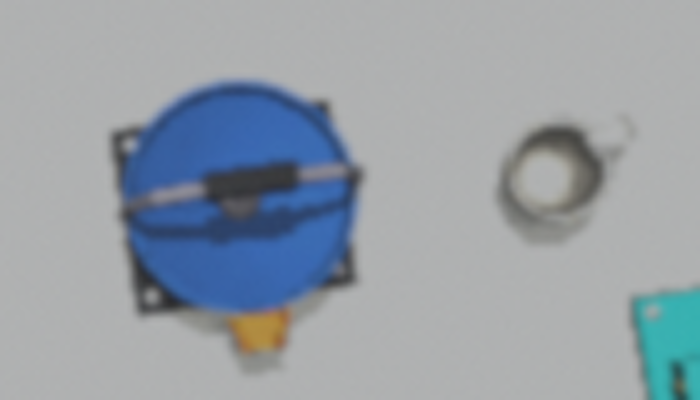

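View pics/scenec.png

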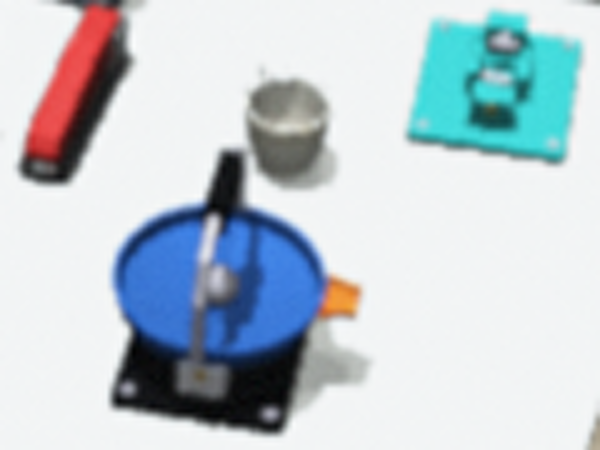

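The top crop shows the block centred at (251,181) and the handle feet at (128,211) and (358,174). The block in the scene crop spans about (232,152) to (217,213), and the cup mouth in the top crop is at about (555,165).

```bash
python3 - <<'E'
from h import *
f=lambda x,y,c:((c[0]+.5)/5-.5+x,(c[1]+.5)/5-.5+y)
T=lambda c,z:ray("top",f(300,150,c),z)
a,b=T((128,211),.066),T((358,174),.066);print("feet",a,b,(a+b)/2)
def ang(a,b):d=b-a;return np.degrees(np.arctan2(d[1],d[0]))
print("handle dir",ang(a,b), "block",T((251,181),.148),ang(T((205,187),.148),T((298,175),.148)))
im=cv2.imread("pics/top0.png")
print("base edges",ang(T((112,130),.01),T((140,312),.01)),ang(T((140,312),.01),T((355,282),.01)))
print("spout->", ang(T((262,352),.062),np.array([.538,-.0603,0])))
print("cup",T((555,165),.055), "tape",ray("top",(281.5,202.5),.04))
print("scene block top ctr",ray("scene",f(290,130,(231,165)),.148))
print("block top ctr predicted in top/scene crop",(proj("top",(.538,-.06,.148))-[300,150])*5,(proj("scene",(.538,-.06,.148))-[290,130])*5)
E
```

```text
feet [0.53178404 0.00219525 0.066     ] [ 0.5516468  -0.12737222  0.066     ] [ 0.54171542 -0.06258849  0.066     ]
handle dir -81.28437903249373 block [ 0.53852047 -0.06070457  0.148     ] -83.0722703102547
base edges -171.8948629628658 -82.53381955324096
spout-> 7.844158843703357
cup [ 0.55721201 -0.24071259  0.055     ] tape [0.50485871 0.12649005 0.04      ]
scene block top ctr [ 0.53944609 -0.0776725   0.148     ]
block top ctr predicted in top/scene crop [247.68030706 179.99079358] [221.34797441 182.42349822]
```

Request:
{"op": "apply_moves", "data": {
  "targets": [
    {"travel": [-25,25,0],"roll": 0,"jaw": 80},
    {"travel": [-25,25,0],"roll": 0,"jaw": 80},
    {"travel": [-25,25,0],"roll": 0,"jaw": 80},
    {"travel": [-25,25,0],"roll": 0,"jaw": 80},
    {"travel": [-25,25,0],"roll": 0,"jaw": 80},
    {"travel": [-25,25,0],"roll": 0,"jaw": 80},
    {"travel": [-25,25,0],"roll": 0,"jaw": 80},
    {"travel": [-25,25,0],"roll": 0,"jaw": 80},
    {"travel": [-25,25,0],"roll": 0,"jaw": 80},
    {"travel": [-25,25,0],"roll": 0,"jaw": 80}
  ]
}}

```text
clock: 1.1
tool_pos: [0.3384, -0.3575, 0.2484]
orientation: [180.0, -0.0, -167.2]
force: [0.3, -0.3, -0.2]
opening: 0.0804
gripper_force: 0.0
```

Request:
{"op": "apply_moves", "data": {
  "targets": [
    {"travel": [-25,25,0],"roll": 0,"jaw": 80},
    {"travel": [-25,25,0],"roll": 0,"jaw": 80},
    {"travel": [-25,25,0],"roll": 0,"jaw": 80},
    {"travel": [-25,25,0],"roll": 0,"jaw": 80},
    {"travel": [-25,25,0],"roll": 0,"jaw": 80},
    {"travel": [-25,25,0],"roll": 0,"jaw": 80},
    {"travel": [-25,25,0],"roll": 0,"jaw": 80},
    {"travel": [-25,25,0],"roll": 0,"jaw": 80},
    {"travel": [-25,25,0],"roll": 0,"jaw": 80},
    {"travel": [-25,20,0],"roll": 0,"jaw": 80}
  ]
}}

```text
clock: 2.1
tool_pos: [0.5278, -0.0629, 0.2484]
orientation: [180.0, -0.0, -167.1]
force: [0.7, -0.7, 0.7]
opening: 0.08
gripper_force: 0.0
```

Request:
{"op": "apply_moves", "data": {
  "targets": [
    {"travel": [0,0,0],"roll": -8.5,"jaw": 80},
    {"travel": [0,0,0],"roll": -8.5,"jaw": 80},
    {"travel": [0,0,0],"roll": -8.5,"jaw": 80},
    {"travel": [0,0,0],"roll": -8.5,"jaw": 80},
    {"travel": [0,0,0],"roll": -8.5,"jaw": 80},
    {"travel": [0,0,0],"roll": -8.5,"jaw": 80},
    {"travel": [0,0,0],"roll": -8.5,"jaw": 80},
    {"travel": [0,0,0],"roll": -8.5,"jaw": 80},
    {"travel": [0,0,0],"roll": -8.5,"jaw": 80},
    {"travel": [0,0,0],"roll": -8.3,"jaw": 80}
  ]
}}

```text
clock: 3.1
tool_pos: [0.5272, -0.0645, 0.2482]
orientation: [180.0, 0.0, -82.0]
force: [1.1, -0.3, 0.8]
opening: 0.08
gripper_force: 0.0
```

```bash
python3 - <<'E'
from h import *
for n,(x,y,w,h) in {"scene":(270,100,140,110)}.items():
    im=ctrl.snapshot(n)[:,:,::-1]
    cv2.imwrite(f"pics/{n}1.png",cv2.resize(im[y:y+h,x:x+w],None,fx=5,fy=5,interpolation=cv2.INTER_CUBIC))
o=ctrl.get_obs();print(o["clock"],o["tool_pos"],o["orientation"],o["joint_pos"])
y=np.radians(o["orientation"][2]);d=np.array([.538,-.0605])-o["tool_pos"][:2]
print("tx,ty mm",1e3*d@[np.cos(y),np.sin(y)],1e3*d@[np.sin(y),-np.cos(y)])
E
```

```text
3.15 [ 0.52723844 -0.06451993  0.24825712] [ 1.79965243e+02  3.20905576e-03 -8.15217865e+01] [ 1.41854999e+01  7.00909608e+00 -1.74002139e+01 -7.30032470e-03
 -6.56249557e+01 -5.70427059e+00]
tx,ty mm -2.3893891524180106 -11.236628568977377
```

View pics/scene1.png

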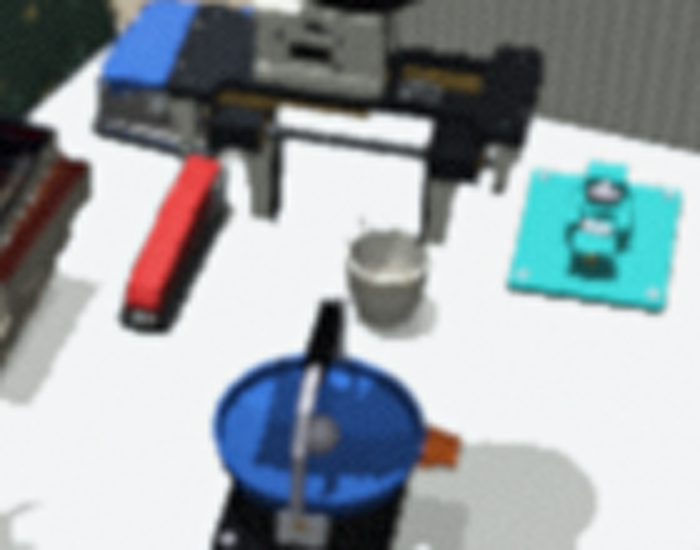

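The fingers are open above and behind the block in this view (tips near (265,215) and (435,240)), lined up across the handle. I correct sideways and go down.

Request:
{"op": "apply_moves", "data": {
  "targets": [
    {"travel": [-2.4,-11,10],"roll": 0,"jaw": 80},
    {"travel": [0,0,15],"roll": 0,"jaw": 80},
    {"travel": [0,0,15],"roll": 0,"jaw": 70},
    {"travel": [0,0,15],"roll": 0,"jaw": 60},
    {"travel": [0,0,15],"roll": 0,"jaw": 60},
    {"travel": [0,0,10],"roll": 0,"jaw": 60},
    {"travel": [0,0,0],"roll": 0,"jaw": 60},
    {"travel": [0,0,0],"roll": 0,"jaw": 60}
  ]
}}

```text
clock: 3.95
tool_pos: [0.5384, -0.0607, 0.1685]
orientation: [180.0, -0.0, -82.4]
force: [0.2, 0.4, -0.0]
opening: 0.0601
gripper_force: 0.0
```

```bash
python3 - <<'E'
from h import *
y,x,h,w=110,270,110,140
im=ctrl.snapshot("scene")[:,:,::-1]
cv2.imwrite(f"pics/scene2.png",cv2.resize(im[y:y+h,x:x+w],None,fx=5,fy=5,interpolation=cv2.INTER_CUBIC))
for _ in range(3):
  ctrl.snapshot("top");o=ctrl.get_obs();print(o["clock"],o["tool_pos"],o["orientation"],o["force"])
E
```

```text
4.05 [ 0.53863734 -0.06059372  0.1692248 ] [-1.79933825e+02 -4.44453947e-03 -8.24076148e+01] [-0.35896202  0.25571023 -0.05260147]
4.1 [ 0.53857254 -0.06057533  0.16929353] [-1.79925403e+02  1.28229066e-03 -8.24038956e+01] [-0.70179088  0.73612993  0.48900276]
4.15 [ 0.53848613 -0.06059588  0.16929482] [-1.79923510e+02  2.91736133e-03 -8.23955332e+01] [0.3427162  0.78623449 0.07938721]
```

View pics/scene2.png

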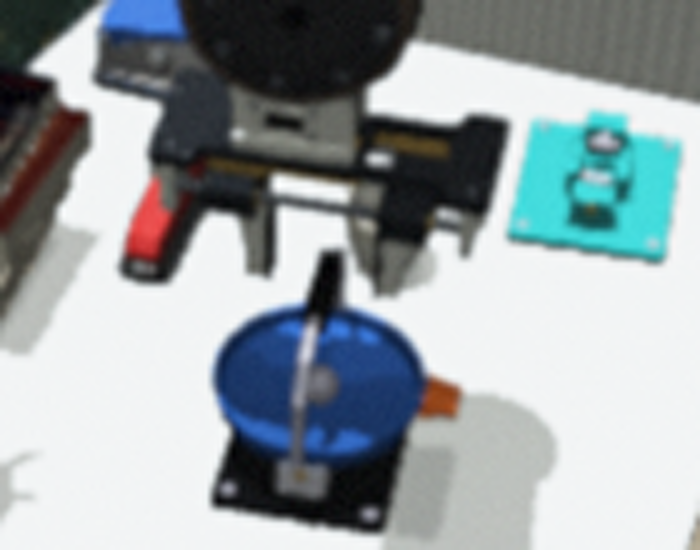

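The fingers straddle the block (tips near (260,270) and (385,290), block top near (328,258)), about symmetrically. Now the final descent, then closing gently.

Request:
{"op": "apply_moves", "data": {
  "targets": [
    {"travel": [0,0,10],"roll": 0,"jaw": 60},
    {"travel": [0,0,10],"roll": 0,"jaw": 50},
    {"travel": [0,0,8],"roll": 0,"jaw": 40},
    {"travel": [0,0,3],"roll": 0,"jaw": 35},
    {"travel": [0,0,0],"roll": 0,"jaw": 30},
    {"travel": [0,0,0],"roll": 0,"jaw": 26},
    {"travel": [0,0,0],"roll": 0,"jaw": 22},
    {"travel": [0,0,0],"roll": 0,"jaw": 20}
  ]
}}

```text
clock: 4.95
tool_pos: [0.5383, -0.0607, 0.1379]
orientation: [-180.0, 0.0, -82.4]
force: [-1.3, -0.5, 0.0]
opening: 0.0209
gripper_force: 0.0
```

Request:
{"op": "apply_moves", "data": {
  "targets": [
    {"travel": [0,0,0],"roll": 0,"jaw": 18.5},
    {"travel": [0,0,0],"roll": 0,"jaw": 17},
    {"travel": [0,0,0],"roll": 0,"jaw": 16},
    {"travel": [0,0,0],"roll": 0,"jaw": 15.5}
  ]
}}

```text
clock: 5.35
tool_pos: [0.5382, -0.0607, 0.1376]
orientation: [-180.0, -0.0, -82.4]
force: [0.1, -0.7, 0.2]
opening: 0.0152
gripper_force: 0.1
```

Well centred, so I close fully.

Request:
{"op": "apply_moves", "data": {
  "targets": [
    {"travel": [0,0,0],"roll": 0,"jaw": 14.5},
    {"travel": [0,0,0],"roll": 0,"jaw": 12},
    {"travel": [0,0,0],"roll": 0,"jaw": 8},
    {"travel": [0,0,0],"roll": 0,"jaw": 2},
    {"travel": [0,0,0],"roll": 0,"jaw": 0},
    {"travel": [0,0,0],"roll": 0,"jaw": 0}
  ]
}}

```text
clock: 5.95
tool_pos: [0.5381, -0.0607, 0.1376]
orientation: [-180.0, 0.0, -82.4]
force: [0.3, 1.2, -0.6]
opening: 0.0138
gripper_force: 30.0
```

Request:
{"op": "apply_moves", "data": {
  "targets": [
    {"travel": [0,0,-1],"roll": 0,"jaw": 0},
    {"travel": [0,0,-1],"roll": 0,"jaw": 0},
    {"travel": [0,0,-1],"roll": 0,"jaw": 0},
    {"travel": [0,0,-1],"roll": 0,"jaw": 0},
    {"travel": [0,0,-1],"roll": 0,"jaw": 0}
  ]
}}

```text
clock: 6.45
tool_pos: [0.5379, -0.0607, 0.1426]
orientation: [180.0, -0.0, -82.4]
force: [1.6, -0.4, -7.6]
opening: 0.0139
gripper_force: 30.0
```

Request:
{"op": "apply_moves", "data": {
  "targets": [
    {"travel": [0,0,-1],"roll": 0,"jaw": 0},
    {"travel": [0,0,-1],"roll": 0,"jaw": 0},
    {"travel": [0,0,-1],"roll": 0,"jaw": 0},
    {"travel": [0,0,-1],"roll": 0,"jaw": 0},
    {"travel": [0,0,-1],"roll": 0,"jaw": 0},
    {"travel": [0,0,-1],"roll": 0,"jaw": 0},
    {"travel": [0,0,-1],"roll": 0,"jaw": 0},
    {"travel": [0,0,-1],"roll": 0,"jaw": 0},
    {"travel": [0,0,-1],"roll": 0,"jaw": 0},
    {"travel": [0,0,-1],"roll": 0,"jaw": 0}
  ]
}}

```text
clock: 7.45
tool_pos: [0.538, -0.0607, 0.1526]
orientation: [180.0, 0.0, -82.4]
force: [1.1, -0.6, -3.2]
opening: 0.0138
gripper_force: 30.0
```

```bash
python3 - <<'E'
from h import *
y,x,h,w=110,270,110,140
im=ctrl.snapshot("scene")[:,:,::-1]
cv2.imwrite(f"pics/scene3.png",cv2.resize(im[y:y+h,x:x+w],None,fx=5,fy=5,interpolation=cv2.INTER_CUBIC))
o=ctrl.get_obs();print(o["clock"],o["tool_pos"],o["orientation"],o["force"],o["moment"])
E
```

```text
7.5 [ 0.5380971  -0.06068319  0.15271243] [-1.79997843e+02 -7.60204518e-04 -8.23785053e+01] [ 1.25710796 -0.00931207 -2.62944935] [ 0.11029347 -0.13160271  0.01924161]
```

View pics/scene3.png

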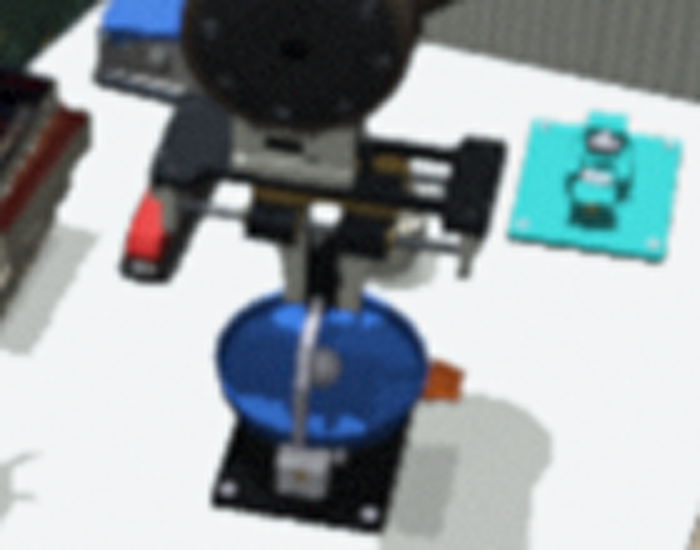

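The dish has come up with the gripper, it looks level, and the ball is still in the middle at (322,368). The force is down to about the dish's weight, so I keep lifting straight up.

Request:
{"op": "apply_moves", "data": {
  "targets": [
    {"travel": [0,0,-2],"roll": 0,"jaw": 0},
    {"travel": [0,0,-3],"roll": 0,"jaw": 0},
    {"travel": [0,0,-4],"roll": 0,"jaw": 0},
    {"travel": [0,0,-4],"roll": 0,"jaw": 0},
    {"travel": [0,0,-4],"roll": 0,"jaw": 0},
    {"travel": [0,0,-4],"roll": 0,"jaw": 0},
    {"travel": [0,0,-4],"roll": 0,"jaw": 0},
    {"travel": [0,0,-4],"roll": 0,"jaw": 0},
    {"travel": [0,0,-4],"roll": 0,"jaw": 0},
    {"travel": [0,0,-4],"roll": 0,"jaw": 0}
  ]
}}

```text
clock: 8.5
tool_pos: [0.538, -0.0607, 0.1899]
orientation: [180.0, 0.0, -82.4]
force: [0.6, -0.0, -2.9]
opening: 0.0139
gripper_force: 30.0
```

Request:
{"op": "apply_moves", "data": {
  "targets": [
    {"travel": [0,0,-4],"roll": 0,"jaw": 0},
    {"travel": [0,0,-4],"roll": 0,"jaw": 0},
    {"travel": [0,0,-4],"roll": 0,"jaw": 0},
    {"travel": [0,0,-4],"roll": 0,"jaw": 0},
    {"travel": [0,0,-4],"roll": 0,"jaw": 0},
    {"travel": [0,0,-4],"roll": 0,"jaw": 0},
    {"travel": [0,0,-4],"roll": 0,"jaw": 0},
    {"travel": [0,0,-4],"roll": 0,"jaw": 0},
    {"travel": [0,0,-3],"roll": 0,"jaw": 0},
    {"travel": [0,0,-2],"roll": 0,"jaw": 0}
  ]
}}

```text
clock: 9.5
tool_pos: [0.5381, -0.0607, 0.2269]
orientation: [-180.0, 0.0, -82.4]
force: [-0.7, -0.7, -2.1]
opening: 0.0138
gripper_force: 30.0
```

Request:
{"op": "apply_moves", "data": {
  "targets": [
    {"travel": [0,0,0],"roll": 0,"jaw": 0},
    {"travel": [0,0,0],"roll": 0,"jaw": 0},
    {"travel": [0,0,0],"roll": 0,"jaw": 0},
    {"travel": [0,0,0],"roll": 0,"jaw": 0},
    {"travel": [0,0,0],"roll": 0,"jaw": 0}
  ]
}}

```text
clock: 10.0
tool_pos: [0.538, -0.0607, 0.2264]
orientation: [180.0, -0.0, -82.4]
force: [-0.2, 0.1, -2.5]
opening: 0.0139
gripper_force: 30.0
```

```bash
python3 - <<'E'
from h import *
y,x,h,w=90,260,120,150
im=ctrl.snapshot("scene")[:,:,::-1]
cv2.imwrite(f"pics/scene4.png",cv2.resize(im[y:y+h,x:x+w],None,fx=5,fy=5,interpolation=cv2.INTER_CUBIC))
o=ctrl.get_obs();print(o["clock"],o["tool_pos"],o["orientation"],o["force"],o["moment"],o["joint_pos"])
E
```

```text
10.05 [ 0.53801382 -0.06069914  0.2264777 ] [ 1.79992115e+02 -1.01861338e-03 -8.23776618e+01] [ 0.85292324  0.18689512 -2.1271667 ] [0.01268723 0.04212868 0.03707688] [ 1.43105553e+01  8.92736204e+00 -1.80898051e+01  1.04811064e-04
 -6.29907825e+01 -6.68826484e+00]
```

View pics/scene4.png

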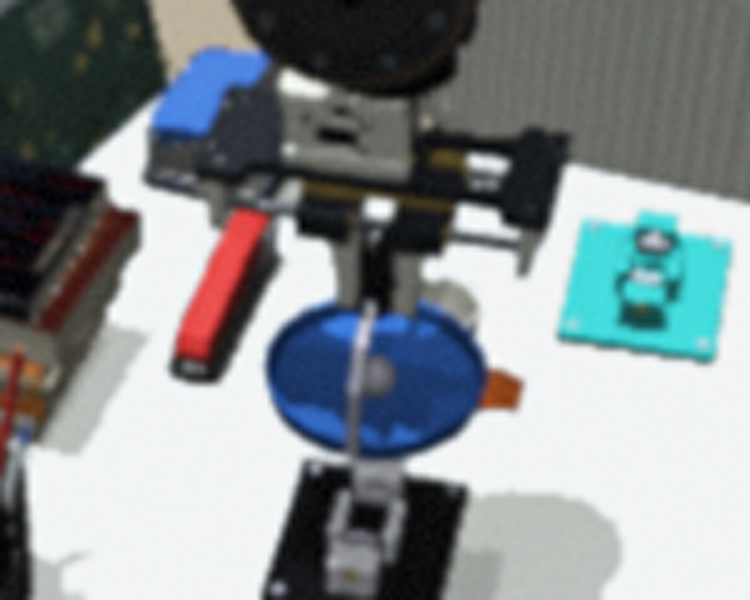

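The dish hangs clear of the dock, level and unturned, with the ball in the middle at (377,377). The cup stands on the far side, behind the dish rim at about (450,300). Now the quarter turn, ramped gently.

Request:
{"op": "apply_moves", "data": {
  "targets": [
    {"travel": [0,0,0],"roll": -1,"jaw": 0},
    {"travel": [0,0,0],"roll": -2,"jaw": 0},
    {"travel": [0,0,0],"roll": -3,"jaw": 0},
    {"travel": [0,0,0],"roll": -4,"jaw": 0},
    {"travel": [0,0,0],"roll": -4,"jaw": 0},
    {"travel": [0,0,0],"roll": -4,"jaw": 0},
    {"travel": [0,0,0],"roll": -4,"jaw": 0},
    {"travel": [0,0,0],"roll": -4,"jaw": 0},
    {"travel": [0,0,0],"roll": -4,"jaw": 0},
    {"travel": [0,0,0],"roll": -4,"jaw": 0}
  ]
}}

```text
clock: 11.05
tool_pos: [0.538, -0.0607, 0.2266]
orientation: [180.0, 0.0, -48.2]
force: [-0.5, 0.1, -2.8]
opening: 0.0138
gripper_force: 30.0
```

Request:
{"op": "apply_moves", "data": {
  "targets": [
    {"travel": [0,0,0],"roll": -4,"jaw": 0},
    {"travel": [0,0,0],"roll": -4,"jaw": 0},
    {"travel": [0,0,0],"roll": -4,"jaw": 0},
    {"travel": [0,0,0],"roll": -4,"jaw": 0},
    {"travel": [0,0,0],"roll": -4,"jaw": 0},
    {"travel": [0,0,0],"roll": -4,"jaw": 0},
    {"travel": [0,0,0],"roll": -4,"jaw": 0},
    {"travel": [0,0,0],"roll": -4,"jaw": 0},
    {"travel": [0,0,0],"roll": -4,"jaw": 0},
    {"travel": [0,0,0],"roll": -4,"jaw": 0}
  ]
}}

```text
clock: 12.05
tool_pos: [0.5381, -0.0607, 0.2266]
orientation: [180.0, -0.0, -8.2]
force: [0.8, 0.2, -2.5]
opening: 0.0139
gripper_force: 30.0
```

Request:
{"op": "apply_moves", "data": {
  "targets": [
    {"travel": [0,0,0],"roll": -4,"jaw": 0},
    {"travel": [0,0,0],"roll": -4,"jaw": 0},
    {"travel": [0,0,0],"roll": -4,"jaw": 0},
    {"travel": [0,0,0],"roll": -3,"jaw": 0},
    {"travel": [0,0,0],"roll": -1,"jaw": 0},
    {"travel": [0,0,0],"roll": 0,"jaw": 0},
    {"travel": [0,0,0],"roll": 0,"jaw": 0},
    {"travel": [0,0,0],"roll": 0,"jaw": 0},
    {"travel": [0,0,0],"roll": 0,"jaw": 0},
    {"travel": [0,0,0],"roll": 0,"jaw": 0}
  ]
}}

```text
clock: 13.05
tool_pos: [0.5381, -0.0607, 0.2266]
orientation: [180.0, -0.0, 7.6]
force: [0.3, 0.1, -2.9]
opening: 0.0141
gripper_force: 30.0
```

Request:
{"op": "apply_moves", "data": {
  "targets": [
    {"travel": [0,0,0],"roll": 0,"jaw": 0},
    {"travel": [0,0,0],"roll": 0,"jaw": 0},
    {"travel": [0,0,0],"roll": 0,"jaw": 0},
    {"travel": [0,0,0],"roll": 0,"jaw": 0},
    {"travel": [0,0,0],"roll": 0,"jaw": 0},
    {"travel": [0,0,0],"roll": 0,"jaw": 0},
    {"travel": [0,0,0],"roll": 0,"jaw": 0},
    {"travel": [0,0,0],"roll": 0,"jaw": 0},
    {"travel": [0,0,0],"roll": 0,"jaw": 0},
    {"travel": [0,0,0],"roll": 0,"jaw": 0}
  ]
}}

```text
clock: 14.05
tool_pos: [0.5381, -0.0607, 0.2266]
orientation: [180.0, -0.0, 7.6]
force: [-0.0, -0.3, -2.7]
opening: 0.0139
gripper_force: 30.0
```

```bash
python3 - <<'E'
from h import *
y,x,h,w=90,260,120,150
im=ctrl.snapshot("scene")[:,:,::-1]
cv2.imwrite(f"pics/scene5.png",cv2.resize(im[y:y+h,x:x+w],None,fx=5,fy=5,interpolation=cv2.INTER_CUBIC))
o=ctrl.get_obs();print(o["clock"],o["tool_pos"],o["orientation"],o["force"],o["moment"],o["gripper_force"])
E
```

```text
14.1 [ 0.53805374 -0.06069218  0.22658561] [ 1.79998977e+02 -3.81265149e-03  7.62539564e+00] [-0.19679404  0.37827983 -2.39364037] [-0.05129429  0.14742201  0.05532143] 29.984761476516724
```

View pics/scene5.png

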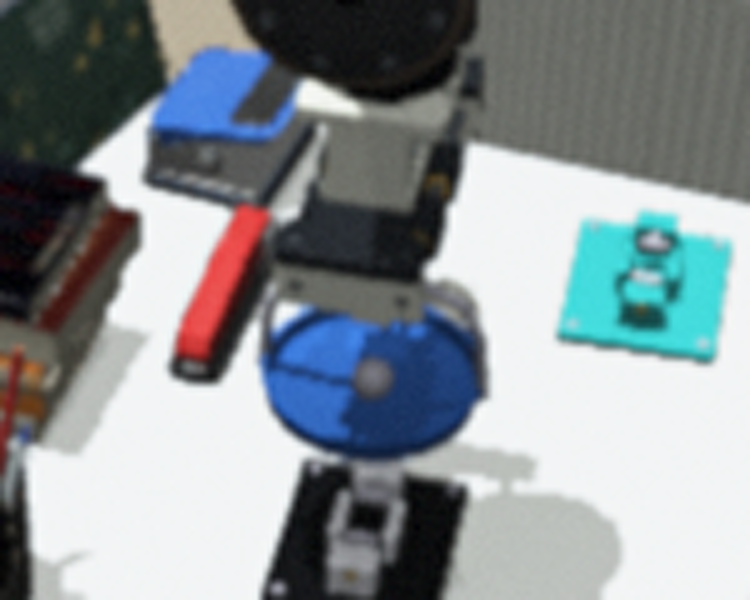

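The dish is turned and level above the dock, with the ball central at (374,378). The spout is hidden behind the gripper, on the cup's side. I hand in.

```bash
python3 -c "
from plant import ctrl
print(ctrl.close_job())"
```

```text
the job is handed in; nothing more can be done
None
```

I handed the job in with the dish still gripped, level and still over the dock, raised about 89 mm and turned a quarter turn so the spout should point to the cup. The ball was in the middle in the last picture, but the spout itself was hidden behind the gripper there, and the hand-in returned no verdict.

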